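# Pop open the smallest seed tin

## Robot

A 6-joint arm with a two-finger parallel gripper is mounted at the origin on the work surface. World frame = base frame: x ahead of the robot, y to its left, z up, the work surface at z = 0. Lengths are in m, angles in rad, forces in N, time in s.
With the tool pointing down it reaches from about 0.3 to 0.85 m from the base axis. Payload 5.4 kg.
Tool frame: the origin (TCP) lies midway between the tips of the shut fingers; the grasp point (between the pads) lies 19 mm behind it; z points along the fingers, y is the line along which they close (so a half turn about z gives the same grasp; the last joint's range is limited). The gripper opens to 85 mm and grips with 20 to 120 N. Pads are 22 mm wide; open, the fingers measure 114 mm over their backs; the gripper's body (76 mm by 85 mm) begins 54 mm behind the grasp point. The pads swing forward as they close: fully open they stand 13 mm farther back than shut.
Start: joints at [0.947, 0.158, 1.597, -0, 1.386, -0.21], TCP at [0.231, 0.526, 0.231] pointing down, gripper open.
Joint ranges: [-2.91, 2.91], [-0.94, 2.29], [0.18, 2.7], [-1.29, 4.43], [0.17, 2.64], [-3, 3]. Speed limits (rad/s): [2.57, 2.57, 3.14, 3.14, 3.14, 3.14].

## Interface

Orientations are given as a rotation vector (axis times angle).
In Python, from plant import robot, readout, vision gives the robot as it stands. The module is installed in compiled form; this text tells all that it offers. Calls block until the motion is done:
- robot.move_ptp(position, orientation): joint-space move of the TCP to a pose.
- robot.servo_line(position, attitude=None, feed=0.15, guard=None): straight line of the TCP; attitude=None keeps the orientation; feed is the mean speed in m/s. With guard (N) it stops when the force on the tool has changed by that much, and returns True; else False.
- robot.set_joints(angles): joint-space move.
- robot.command_gripper(opening, strength=None): opening from 0.0 (shut) to 1.0 (fully open); strength is the grip in N (None keeps the last); returns when the fingers have stopped.
- robot.dwell(seconds).
- robot.ik(position, orientation): joint angles nearest the present ones, or None.
- readout.observe(): the state.
- vision.snapshot(name): name is "scene" or "side" or "wrist"; returns a dict with "img" (384x512x3 uint8, red, green, blue), "depth" (384x512 float32, m along the optical axis (not along the pixel's ray), 0 where there is no reading), "mtx" (3x3 intrinsics, pixels), "rvec" (rotation vector, rad) and "tvec" (3), from world to camera coordinates, as OpenCV has them. Camera axes: x right, y down, z forward; pixel columns grow to the right and rows downward; lengths in m; the calibration is good to about 2 mm. A picture is of the moment at which its call begins.
A pose or a line that the arm cannot do raises robot.IKError and nothing moves.
- robot.sign_off(): hands the job in; it is judged then, once.
The state is a dict: "t": time; "joint_pos": joint angles; "qvel": joint speeds; "joint_torque": joint torques, N m; "tool_pos": TCP position; "orientation": TCP orientation; "wrist_force": force on the tool from outside, world axes, zero at the start; "torque": the same for the moment, N m; "width": opening from 0.0 (shut) to 1.0 (fully open); "finger_force": force on a finger pad.
Only numpy, scipy, OpenCV 4.12 (cv2) and the standard library are available. Lean on these libraries where they do the work, as an engineer would, in place of code of your own. Each camera call takes 0.05 s, during which the arm holds its last target. There are 200 camera calls.

## Task

Press the round button on the front of the smallest of the three metal seed tins gently with the fingertips, so that its lid springs fully open, then draw the hand clear. Do not lift or shove the tin. Do not press the buttons of the other two tins, which stay shut, and leave everything else on the bench where it is.

Things in the scene. Friction and masses are not known exactly. Their poses are not given: they have to be found in the camera images.
- tin_s: The smallest of three bare-metal seed tins alike, 70 mm wide (its y), 135 mm long (its x), 58 mm high with the lid shut; loose on the bench, about 0.45 kg. Origin: underside, x to its back, z up. Box from x = -20 to +70 mm; in front (x = -65 to -20) a low nose, its top sloping down to the front at 35 degrees from 46 to 14.5 mm high, a round brass push button in the middle of the slope.
- button_s_top (a point): Centre of the outer face of the smallest tin's push button: 28 mm diameter, standing 16 mm proud of the slope, at about (-52, 0, 43) mm in the tin's frame. z of this frame points out of the button, square to the slope (35 degrees from vertical, leaning to the tin's front); moves with the button.
- button_s (a joint): Push button of the smallest tin, in m: 0 out, 0.012 fully in. Spring return: 1 N to start it, about 7 N fully in, when it still stands 4 mm proud. Pressed in about 5 mm (3 N) it frees the lid.
- lid_s (a joint): Lid of the smallest tin, in rad: 0 shut and latched, 1.35 fully open. Hinged along the tin's back top edge; once freed it springs up to fully open by itself in about a second and stays there. It has no handle and cannot be lifted while latched.
- tin_m: The middle-sized of three bare-metal seed tins alike, 110 mm wide (its y), 135 mm long (its x), 58 mm high with the lid shut; loose on the bench, about 0.65 kg. Origin: underside, x to its back, z up. Box from x = -20 to +70 mm; in front (x = -65 to -20) a low nose, its top sloping down to the front at 35 degrees from 46 to 14.5 mm high, a round brass push button in the middle of the slope.
- button_m_top (a point): Centre of the outer face of the middle-sized tin's push button: 28 mm diameter, standing 16 mm proud of the slope, at about (-52, 0, 43) mm in the tin's frame. z of this frame points out of the button, square to the slope (35 degrees from vertical, leaning to the tin's front); moves with the button.
- button_m (a joint): Push button of the middle-sized tin, in m: 0 out, 0.012 fully in. Spring return: 1 N to start it, about 7 N fully in, when it still stands 4 mm proud. Pressed in about 5 mm (3 N) it frees the lid.
- lid_m (a joint): Lid of the middle-sized tin, in rad: 0 shut and latched, 1.35 fully open. Hinged along the tin's back top edge; once freed it springs up to fully open by itself in about a second and stays there. It has no handle and cannot be lifted while latched.
- tin_l: The largest of three bare-metal seed tins alike, 150 mm wide (its y), 135 mm long (its x), 58 mm high with the lid shut; loose on the bench, about 0.85 kg. Origin: underside, x to its back, z up. Box from x = -20 to +70 mm; in front (x = -65 to -20) a low nose, its top sloping down to the front at 35 degrees from 46 to 14.5 mm high, a round brass push button in the middle of the slope.
- button_l_top (a point): Centre of the outer face of the largest tin's push button: 28 mm diameter, standing 16 mm proud of the slope, at about (-52, 0, 43) mm in the tin's frame. z of this frame points out of the button, square to the slope (35 degrees from vertical, leaning to the tin's front); moves with the button.
- button_l (a joint): Push button of the largest tin, in m: 0 out, 0.012 fully in. Spring return: 1 N to start it, about 7 N fully in, when it still stands 4 mm proud. Pressed in about 5 mm (3 N) it frees the lid.
- lid_l (a joint): Lid of the largest tin, in rad: 0 shut and latched, 1.35 fully open. Hinged along the tin's back top edge; once freed it springs up to fully open by itself in about a second and stays there. It has no handle and cannot be lifted while latched.
- pot_a: Terracotta flowerpot, 100 mm across the rim, 90 mm high, loose and upright; origin at the centre of its underside.
- pot_b: Terracotta flowerpot, 90 mm across the rim, 80 mm high, loose and upright; origin at the centre of its underside.
- cloche: Clear glass bell cloche, 144 mm across, 184 mm high with its knob, loose and upright; origin at the centre of its underside.
- widger: Stainless widger, a flat strip 190 mm long (its x), up to 22 mm wide, 4 mm thick, lying flat and loose in front of the tins; origin under its middle.
- scoop: Lime-green plastic scoop lying loose, trough 100 x 64 x 35 mm towards its +x, 110 mm handle towards -x; origin under the trough's closed back wall.
Not all that is in view belongs to the job. What is shaped like the tin_m but red is not meant.

How it is judged:
By the outcome, as a careful person would: the job done as asked, in the order asked, and still so for the second after the job is handed in, with the robot touching nothing.
It also fails if it takes over 29 s, if anything falls off the work surface, if the arm or the gripper's body presses on something with over 40 N, if the wrist force passes 120 N, or if a joint passes its speed limit or range.

## Working session

There is one attempt and no reset: what is moved stays moved. The work goes in short steps, each a Python script; the robot and the scene stay as the last script left them, time stands still between calls to the robot, and variables do not carry over. Pictures are saved under pics/ and viewed, at most 10 in all, crops included, and the job is handed in when it is done.

```bash
mkdir -p pics; python3 - <<'E'
from plant import robot, readout, vision
import cv2,numpy as np
for n in ["scene","side"]:
    s=vision.snapshot(n); np.savez(n+".npz",**s)
    cv2.imwrite(f"pics/{n}.png",cv2.resize(s["img"][:,:,::-1],(800,600),interpolation=cv2.INTER_CUBIC))
    R=cv2.Rodrigues(s["rvec"])[0];print(n,-R.T@s["tvec"].ravel(),R[2],(s["depth"]>0).mean())
o=readout.observe();print(o["t"],o["orientation"])
E
```

```text
scene [1.31409293 0.55577666 0.64390122] [-0.6931948  -0.45257145 -0.56094568] 0.9842987060546875
side [ 0.27953523 -0.755176    0.98687789] [ 0.2374847   0.65503825 -0.71730461] 0.996063232421875
0.1 [-6.45275293e-01 -3.07386141e+00  2.53674332e-03]
```

View pics/scene.png

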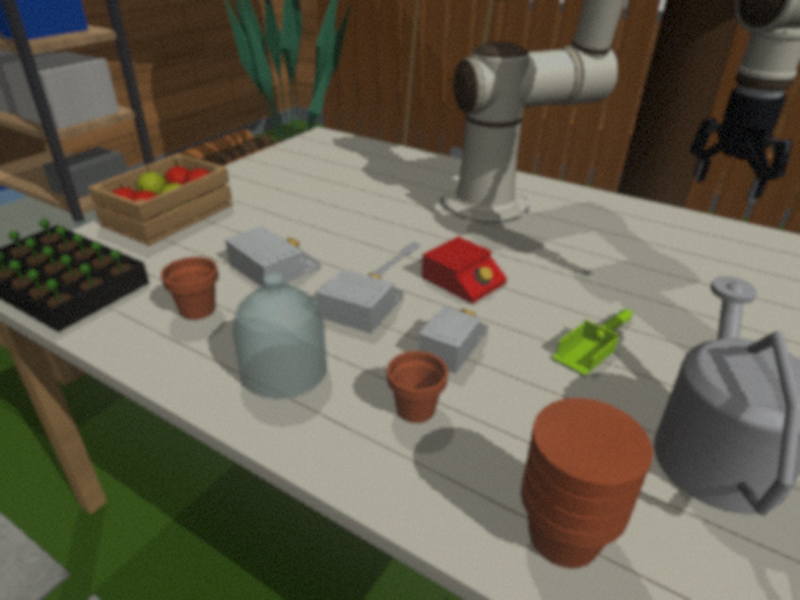

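View pics/side.png

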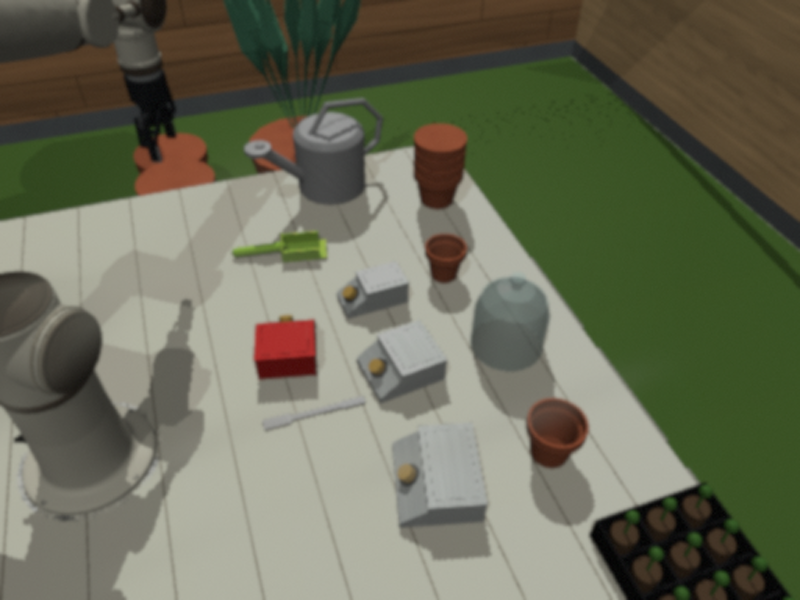

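The side view shows the three grey tins. The smallest is around (375,290) with its brass button at (349,292). The middle one has its button at (376,367) and the largest at (407,473). The red decoy is at (286,348), and pot_b stands behind the small tin. Next I'll measure the small tin from the depth image.

```bash
python3 - <<'E'
import cv2,numpy as np
P={}
for n in ["side","scene"]:
    s=np.load(n+".npz");R=cv2.Rodrigues(s["rvec"])[0];K=s["mtx"];d=s["depth"]
    v,u=np.mgrid[:384,:512]
    c=np.stack([(u-K[0,2])/K[0,0]*d,(v-K[1,2])/K[1,1]*d,d],-1)
    W=(c-s["tvec"].ravel())@R
    hsv=cv2.cvtColor(s["img"],cv2.COLOR_RGB2HSV)
    P[n]=(W,hsv,d>0,s["img"])
W,h,ok,img=P["side"]
print("button px",W[187,223],h[187,223],"lid px",W[178,246])
for n in P:
    W,h,ok,img=P[n]
    # lid tops
    m=(ok&(abs(W[...,2]-.058)<.006)&(h[...,1]<60)&(W[...,0]>.3)&(W[...,0]<.9)).astype(np.uint8)
    m=cv2.morphologyEx(m,cv2.MORPH_OPEN,np.ones((2,2)))
    k,l,st,ce=cv2.connectedComponentsWithStats(m)
    for i in range(1,k):
        if st[i,4]>60:
            q=W[l==i];r=cv2.minAreaRect((q[:,:2]*1000).astype(np.float32));print(n,"lid",st[i,4],np.round(ce[i]),np.round(r[0]),np.round(r[1]),round(r[2],1),np.median(q[:,2]).round(4))
    m=(ok&(W[...,2]>.015)&(W[...,2]<.07)&(h[...,0]>10)&(h[...,0]<28)&(h[...,1]>90)&(W[...,0]>.3)&(W[...,0]<.8)).astype(np.uint8)
    k,l,st,ce=cv2.connectedComponentsWithStats(m)
    for i in range(1,k):
        if st[i,4]>8: print(n,"brass",st[i,4],np.round(ce[i]),np.median(W[l==i],0).round(4),W[l==i].min(0).round(3),W[l==i].max(0).round(3))
E
```

```text
button px [0.51741453 0.20511126 0.04156049] [ 20 149 140] lid px [0.59479051 0.20483817 0.05797734]
side lid 451 [245. 179.] [ 431. -214.] [1118.  108.] 68.9 0.0574
side lid 927 [264. 224.] [ 481. -331.] [930. 129.] 72.5 0.0579
side lid 88 [319. 222.] [737. -37.] [ 25. 102.] 44.2 0.0556
side lid 1954 [290. 299.] [ 472. -457.] [700. 116.] 66.6 0.0582
side brass 57 [223. 187.] [0.5181 0.2033 0.0404] [0.507 0.193 0.031] [0.532 0.22  0.051]
side brass 26 [182. 204.] [0.3793 0.1697 0.0454] [0.368 0.166 0.039] [0.39  0.185 0.051]
side brass 68 [241. 234.] [ 0.5102 -0.0008  0.0418] [ 0.499 -0.012  0.034] [0.526 0.016 0.053]
side brass 68 [260. 303.] [ 0.4867 -0.2297  0.0433] [ 0.476 -0.239  0.036] [ 0.496 -0.215  0.051]
side brass 298 [399. 342.] [ 0.7613 -0.4331  0.0392] [ 0.744 -0.45   0.016] [ 0.797 -0.403  0.052]
side brass 321 [413. 366.] [ 0.7607 -0.4928  0.0392] [ 0.743 -0.51   0.016] [ 0.796 -0.463  0.05 ]
side brass 21 [427. 382.] [ 0.7685 -0.534   0.0407] [ 0.758 -0.538  0.039] [ 0.778 -0.53   0.044]
scene lid 719 [170. 158.] [879. 153.] [1176.  149.] 50.1 0.0597
scene lid 757 [229. 185.] [921. 229.] [1014.  136.] 32.1 0.0595
scene lid 629 [289. 210.] [912. 344.] [905.  93.] 21.8 0.0592
scene lid 214 [183. 235.] [1050.  243.] [808. 133.] 40.5 0.0546
scene lid 335 [456. 298.] [970. 624.] [132. 689.] 89.7 0.0585
scene brass 1095 [105. 136.] [ 0.5722 -0.5318  0.0436] [ 0.375 -0.71   0.017] [ 0.632 -0.523  0.07 ]
scene brass 286 [ 48. 160.] [ 0.7716 -0.5643  0.042 ] [ 0.745 -0.696  0.023] [ 0.798 -0.458  0.047]
scene brass 17 [188. 154.] [ 0.4951 -0.2153  0.0445] [ 0.487 -0.225  0.036] [ 0.501 -0.209  0.051]
scene brass 63 [ 76. 172.] [ 0.7705 -0.4303  0.0421] [ 0.735 -0.463  0.017] [ 0.787 -0.4    0.053]
scene brass 82 [310. 175.] [0.387  0.1785 0.0401] [0.369 0.16  0.025] [0.396 0.191 0.051]
scene brass 9 [300. 199.] [0.5272 0.2163 0.048 ] [0.52  0.206 0.043] [0.531 0.222 0.05 ]
```

```bash
python3 - <<'E'
import cv2,numpy as np
for n,seeds in {"side":[(245,179),(264,224),(290,299)],"scene":[(289,210),(229,185),(170,158)]}.items():
    s=np.load(n+".npz");R=cv2.Rodrigues(s["rvec"])[0];K=s["mtx"];d=s["depth"]
    v,u=np.mgrid[:384,:512]
    c=np.stack([(u-K[0,2])/K[0,0],(v-K[1,2])/K[1,1],np.ones_like(d)],-1)
    ray=c@R;C=-R.T@s["tvec"].ravel()
    W=C+ray*d[...,None]
    Pl=C+ray*((.058-C[2])/ray[...,2])[...,None]   # rays on lid plane
    h=cv2.cvtColor(s["img"],cv2.COLOR_RGB2HSV)
    m=((d>0)&(abs(W[...,2]-.058)<.006)&(h[...,1]<60)).astype(np.uint8)
    m=cv2.morphologyEx(m,cv2.MORPH_OPEN,np.ones((3,3)))
    k,l,st,ce=cv2.connectedComponentsWithStats(m,connectivity=4)
    for (a,b) in seeds:
        q=Pl[l==l[b,a]][:,:2]
        q=q[np.linalg.norm(q-np.median(q,0),axis=1)<.11]
        r=cv2.minAreaRect((q*1000).astype(np.float32))
        print(n,l[b,a],len(q),"mean",q.mean(0).round(4),np.round(r[0]),np.round(r[1]),round(r[2],1))
    x0,y0,x1,y1=(195,150,275,230) if n=="side" else (240,170,320,250)
    im=cv2.resize(s["img"][y0:y1,x0:x1,::-1],(400,400),interpolation=cv2.INTER_CUBIC)
    mm=cv2.resize(m[y0:y1,x0:x1]*255,(400,400),interpolation=cv2.INTER_NEAREST)
    cv2.imwrite(f"pics/z_{n}.png",np.hstack([im,cv2.cvtColor(mm,cv2.COLOR_GRAY2BGR)]))
a,b=cv2.imread("pics/z_side.png"),cv2.imread("pics/z_scene.png")
cv2.imwrite("pics/zoom.png",cv2.resize(np.vstack([a,b]),(600,600)))
E
```

```text
side 0 2124 mean [0.6185 0.1351] [614. 150.] [212. 217.] 67.2
side 5 922 mean [0.5821 0.0078] [582.   9.] [ 93. 114.] 5.7
side 8 1940 mean [ 0.5562 -0.2481] [ 557. -244.] [153.  92.] 75.4
scene 8 622 mean [0.5964 0.2144] [595. 214.] [101.  74.] 2.9
scene 7 750 mean [0.587  0.0147] [586.  14.] [100. 116.] 6.2
scene 6 704 mean [ 0.5611 -0.2373] [ 560. -238.] [163.  97.] 74.9
```

View pics/zoom.png

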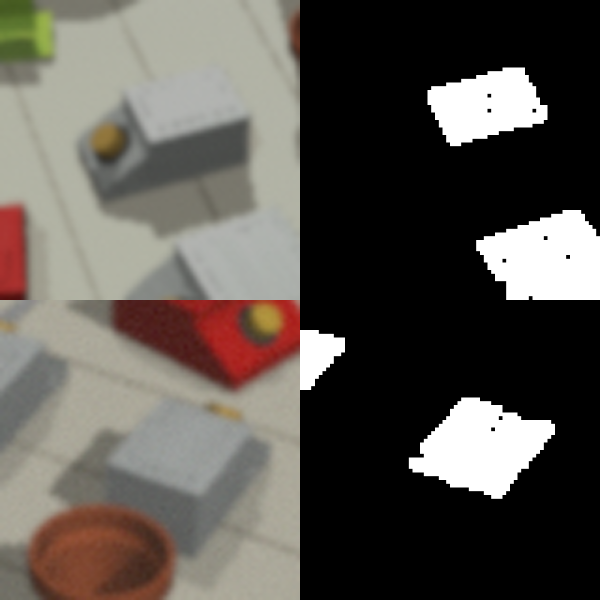

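The zooms show the small tin's lid and its button, with a yaw of a few degrees. By ray-casting, the lid centre is near (0.596, 0.214) and the button near (0.519, 0.211). Next I'll go to a tilted standoff and refine this with the wrist camera.

```bash
cat > h.py <<'E'
import numpy as np,cv2
from scipy.spatial.transform import Rotation as Ro
def axis(yaw): 
    a=np.radians(35);return np.array([np.sin(a)*np.cos(yaw),np.sin(a)*np.sin(yaw),-np.cos(a)])
def att(yaw):
    z=axis(yaw);y=np.array([-np.sin(yaw),np.cos(yaw),0]);return Ro.from_matrix(np.c_[np.cross(y,z),y,z]).as_rotvec()
def world(s,zp=None):
    R=cv2.Rodrigues(s["rvec"])[0];K=s["mtx"];v,u=np.mgrid[:384,:512]
    c=np.stack([(u-K[0,2])/K[0,0],(v-K[1,2])/K[1,1],np.ones(u.shape)],-1)
    ray=c@R;C=-R.T@s["tvec"].ravel()
    return C+ray*(s["depth"][...,None] if zp is None else ((zp-C[2])/ray[...,2])[...,None])
E
python3 - <<'E'
from plant import robot, readout, vision
from h import *
y=np.radians(3);b=np.array([.519,.211,.043]);p=b-.15*axis(y)
print(robot.ik(p,att(y)),robot.ik(b,att(y)))
robot.command_gripper(0.0)
robot.move_ptp(p,att(y))
s=vision.snapshot("wrist");np.savez("wrist.npz",**s)
R=cv2.Rodrigues(s["rvec"])[0];print(-R.T@s["tvec"].ravel(),R[2])
cv2.imwrite("pics/wrist.png",cv2.resize(s["img"][:,:,::-1],(800,600)))
o=readout.observe();print(o["t"],o["tool_pos"],o["wrist_force"],o["width"])
E
```

```text
[ 0.27471755 -0.44383137  2.38057992 -0.22035291  0.61714471 -1.20698479] [ 0.2252123   0.0872465   2.23455986 -0.43331211  0.23716839 -1.00614775]
[0.28698944 0.19926842 0.23765925] [ 0.80106998  0.04304293 -0.5970211 ]
2.3333 [0.43360708 0.20720115 0.16674427] [-0.42466027  0.23536359 -0.29235499] 0.0020317291369854806
```

View pics/wrist.png

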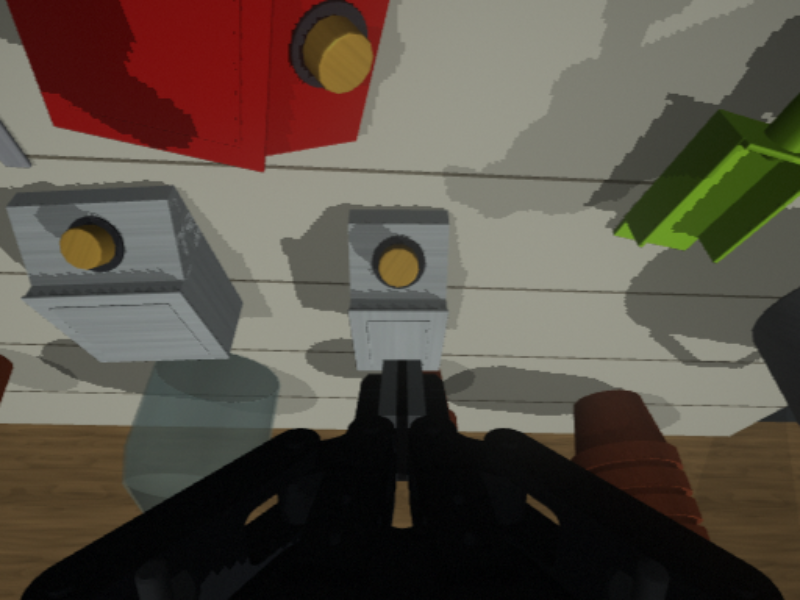

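The wrist view shows the button face of the small tin at (399,267). The tin is square to the tool, with the shut fingertips at (403,370).

```bash
python3 - <<'E'
from h import *
s=np.load("wrist.npz");W=world(s);h=cv2.cvtColor(s["img"],cv2.COLOR_RGB2HSV)
m=((h[...,0]>10)&(h[...,0]<28)&(h[...,1]>110)&(h[...,2]>100)).astype(np.uint8)
k,l,st,ce=cv2.connectedComponentsWithStats(m);i=l[171,255];q=W[l==i]
print("brass",st[i],ce[i],np.median(q,0),q[:,2].min(),q[:,2].max())
y=np.radians(3);n=-axis(y);d=q@n;top=q[d>np.median(d)-.003]
print("face",len(top),top.mean(0),(top.min(0)+top.max(0))/2,np.ptp(top,axis=0)); 
_,_,vt=np.linalg.svd(top-top.mean(0));print("normal",vt[2]*np.sign(vt[2][2]),"expect",n)
Pw=W[...,:2]
reg=np.zeros(m.shape,bool);reg[125:245,200:310]=1
g=reg&(s["depth"]>0)&(W[...,2]>.008)&(W[...,2]<.05)&(h[...,1]<60)&(W[...,0]<.58)&(W[...,0]>.49)
# nose side edges: min/max y per x-bin
xs=W[...,0][g];ys=W[...,1][g]
E=[(x,np.percentile(ys[abs(xs-x)<.002],1),np.percentile(ys[abs(xs-x)<.002],99)) for x in np.arange(.514,.55,.004)]
E=np.array(E);print(E.round(4));print("yaw",[np.degrees(np.polyfit(E[:,0],E[:,j],1)[0]) for j in (1,2)])
f=reg&(s["depth"]>0)&(W[...,2]>.01)&(W[...,2]<.015)&(h[...,1]<60); a=W[f];a=a[a[:,0]<.54];print("front",len(a),a.min(0),a.max(0),np.degrees(np.polyfit(a[:,1],a[:,0],1)))
E
```

```text
brass [243 160  25  24 468] [254.76282051 171.02136752] [0.5166027  0.20929904 0.04360578] 0.03385474037738875 0.23765925163998555
face 463 [0.51374722 0.20916969 0.04610403] [0.40735161 0.20968695 0.13646689] [0.24072435 0.02569459 0.20238473]
normal [ 0.63906136 -0.03412448  0.7683984 ] expect [-0.57279037 -0.03001867  0.81915204]
[[0.514  0.1745 0.2428]
 [0.518  0.1745 0.2429]
 [0.522  0.1746 0.243 ]
 [0.526  0.1745 0.2435]
 [0.53   0.1745 0.2439]
 [0.534  0.1746 0.2442]
 [0.538  0.1757 0.2444]
 [0.542  0.1759 0.2437]
 [0.546  0.1759 0.2442]
 [0.55   0.1758 0.2366]]
yaw [np.float64(2.7614357108865337), np.float64(-3.510257623613988)]
front 224 [0.50111596 0.17321755 0.01000492] [0.50706949 0.24263886 0.01498543] [-2.49567794 29.38143455]
```

```bash
cat > see.py <<'E'
from plant import vision
from h import *
def snap(f):
    a=vision.snapshot("side")["img"][130:330,180:380,::-1];b=vision.snapshot("wrist")["img"][...,::-1]
    cv2.imwrite(f,np.hstack([cv2.resize(a,(400,400)),cv2.resize(b,(400,400))]))
E
python3 - <<'E'
from plant import robot, readout
from h import *; from see import snap
y=np.radians(2.7);b=np.array([.5166,.2093,.0436]);a=axis(y)
robot.servo_line(b-.02*a,att(y),feed=.08)
f0=readout.observe()["wrist_force"]
hit=robot.servo_line(b+.009*a,feed=.015,guard=4)
o=readout.observe();print(hit,o["t"],(o["tool_pos"]-b)@a*1000,o["tool_pos"]-b,o["wrist_force"]-f0)
snap("pics/p1.png")
E
```

```text
True 5.6667 6.641641821860663 [ 3.85135615e-03  8.03152964e-05 -5.41154354e-03] [-0.93649378 -1.08138763  4.16187221]
```

View pics/p1.png

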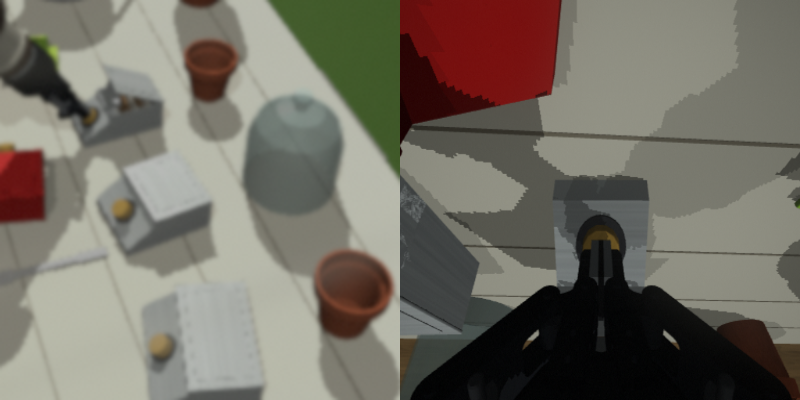

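The fingertips are on the button (wrist crop, around (600,240)) and the lid is already swinging up (side crop, around (135,85)). I'll retreat along the button axis and check.

```bash
python3 - <<'E'
from plant import robot, readout
from h import *; from see import snap
y=np.radians(2.7);b=np.array([.5166,.2093,.0436]);a=axis(y)
robot.servo_line(b-.03*a,feed=.04)
robot.servo_line(b-.15*a,feed=.12)
robot.dwell(1.0)
snap("pics/p2.png");o=readout.observe();print(o["t"],o["wrist_force"],o["tool_pos"])
E
```

```text
9.0833 [-0.13700322 -0.06092084 -0.06353445] [0.43065415 0.20523609 0.1664684 ]
```

View pics/p2.png

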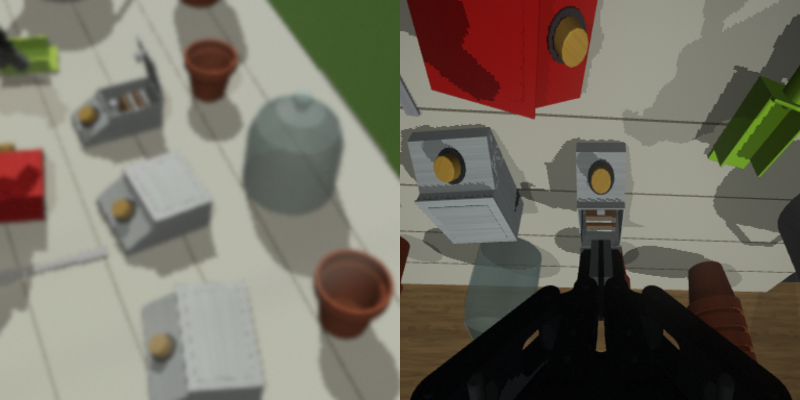

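The small tin's lid stands nearly upright (side crop, around (148,68)), so it is fully open. The other two tins are shut, nothing else has moved, and the hand is clear.

```bash
python3 -c "
from plant import robot
print(robot.sign_off())"
```

```text
the job is handed in; nothing more can be done
None
```

I pressed the smallest tin's button with about 4 N, its lid sprang open, and I drew the hand clear and handed the job in at about 9 s; in the last pictures the other two tins were still shut and nothing else had moved.

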